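# Hook the pan out from under the wire shelf

## Task

Pick up the hook by its wooden handle, reach in under the low wire shelf, drop the hook's end into the pan behind its front wall and drag the pan gently out, yoghurt pot aboard, until its front lies square against the raised front lip. Keep a steady pull of about 10 newtons on it there for a second, never over 15, then unhook and stand the hook on its flat handle on the open table, well clear of the rack, leaving the pan against the lip. Touch the pan and the pot with nothing but the hook, and leave the jars, shaker and tamper as they are.

Things in the scene. Friction and masses are not known exactly. Their poses are not given: they have to be found in the camera images.
- rack: Fixed steel rack, 190 mm wide (y). Origin on the table under the middle of the lip's inner face, where the pan's front comes to rest; +x points into the rack, away from the robot. Base plate x -12 to 210 mm, top at z = 6 mm. Close-set wire sides (inside y = +-89 mm) and wire shelf (underside z = 124, top 131 mm) cover x = 30 to 210 mm; front open above the lip, back open.
- lip: Fixed black rubber-faced bar along the front of the rack's base plate, 12 mm (x) by 186 mm (y) by 14 mm tall, top at z = 20 mm. Origin: middle of the lower edge of its inner face (rack x = 0, z = 6 mm). Axes as the rack's. It is hard: force on it rises within a fraction of a millimetre of pan travel, though hand and hook give a little (some 0.4 mm a newton). A skewed pan touches with one corner first and swivels square.
- pan: Loose open aluminium pan, 140 (x) x 130 (y) x 40 mm tall, walls and floor 4 mm, 0.2 to 0.4 kg, on the rack's plate under the wire shelf. Origin: centre of its underside; front wall x = -70 to -66 mm, rim 46 mm above the table. Starts 45 to 61 mm behind the lip, up to 0.12 rad askew. Sliding friction about 1.5 to 4 N, differing from run to run.
- pan_front (a point): Middle of the outer face of the pan's front wall, 20 mm above the pan's underside. Axes as the pan's.
- pot_mid (a point): Middle (35 mm up) of the yoghurt pot, 72 mm across and 71 mm tall, 0.13 kg, standing loose in the rear half of the pan, its nearest side at least 45 mm behind the inside of the front wall. z up.
- hook_handle (a point): Centre (half-way up) of the handle of the loose hook, 0.12 kg. Flat-bottomed wooden handle 90 (x) x 26 (y) x 28 mm tall, standing on the table; an 8 mm steel rod is cranked up from its front and runs level in +x, underside 45 mm above the handle's bottom, from x = 82 to 170 mm, where its end turns straight down. x points from handle to hook end, z up.
- hook_tip (a point): Lower end of the down-turned hook end (centre of the 4 mm end ball), 170 mm in +x from the handle's centre and 9 mm lower, 5 mm above the plane of the handle's bottom. Axes as the handle's.
- jar_a: Spice jar with a red cap, 45 mm across, 106 mm tall, loose on the wire shelf. Origin: centre of its underside. Leave alone.
- jar_b: Spice jar with a mustard-yellow cap, 42 mm across, 106 mm tall, loose on the wire shelf. Origin: centre of its underside. Leave alone.
- shaker: Grey salt shaker, 44 mm across, 90 mm tall, on the table to the right of the rack. Origin: centre of its underside. Leave alone.
- wood_tamper: Turned wooden tamper, 53 mm across, 107 mm tall, on the table to the right of the rack's front. Origin: centre of its underside. Leave alone.
There are look-alikes about, which are no part of the job. Leave any green or purple look-alike of the part that bears pot_mid alone.

How it is judged:
On the way, in this order (a step that is already met when the one before it is completed fails the run):
1. the hook's end hangs inside the pan, behind its front wall and at least 6 mm below its rim, while the pan is still under the shelf (x of hook_tip in the frame of pan between -0.066 and 0.06 m and z of hook_tip in the frame of pan below 0.034 m and y of hook_tip in the frame of pan between -0.061 and 0.061 m and x of pan_front in the frame of rack above 0.03 m), for 0.1 s.
2. the hook holds the pan square against the lip with a pull of 7.5 to 12.5 N (contact force of hook on pan) for 0.8 s (x of pan_front in the frame of rack below 0.0035 m and angle between the x axis of pan and the x axis of rack, either way round below 0.04 rad and contact force between pan and lip above 1 N and contact force between hook and pan between 7.5 and 12.5 N), for 0.8 s.
At the end, for the whole second after the job is handed in: Pan flat on the plate, its front within 3.5 mm of the lip and square to 0.04 rad, pot upright (0.25 rad) in it; hook at rest on its flat handle on the table, touching neither rack nor pan, handle centre over 100 mm and tip over 50 mm from the middle of the lip (x of pan_front in the frame of rack below 0.0035 m and angle between the x axis of pan and the x axis of rack, either way round below 0.04 rad and angle between pot_mid's own z axis and vertical below 0.25 rad and z of pot_mid in the frame of pan below 0.055 m and horizontal distance between pot_mid and pan below 0.06 m and z of pan in the frame of rack below 0.01 m and angle between pan's own z axis and vertical below 0.05 rad and height (world z) of hook_handle between 0.008 and 0.022 m and angle between hook_handle's own z axis and vertical below 0.15 rad and horizontal distance between hook_handle and lip above 0.1 m and horizontal distance between hook_tip and lip above 0.05 m and contact force between hook and rack below 0.1 N and contact force between hook and pan below 0.1 N and linear speed of each of hook, pan below 0.02 m/s).
It fails at once if the hook presses or pulls on the pan with more than 16 N (contact force between hook and pan above 16 N).
It fails at once if the robot itself touches the pan or the pot (contact force between any of the fingers, the arm and pan above 0.5 N or contact force between any of the fingers, the arm and pot above 0.5 N).
It fails at once if the pot tips over or leaves the pan (not (angle between pot_mid's own z axis and vertical below 0.25 rad and z of pot_mid in the frame of pan below 0.055 m and horizontal distance between pot_mid and pan below 0.06 m)).
It fails at once if a jar, the shaker or the tamper is shifted over 20 mm or tipped (distance of any of jar_a, jar_b, shaker, wood_tamper from where it was at the start of the episode above 0.02 m or angle between any of jar_a, jar_b, shaker, wood_tamper's own z axis and vertical above 0.25 rad).
It also fails if it takes over 72 s, if anything falls off the work surface, if the arm or the gripper's body presses on something with over 40 N, if the wrist force passes 120 N, or if a joint passes its speed limit or range.

## Robot

A 7-joint arm with a two-finger parallel gripper is mounted at the origin on a cart in front of the work surface, level with it; the furniture and walls round the work are solid. World frame = base frame: x ahead of the robot, y to its left, z up, the work surface at z = 0. Lengths are in m, angles in rad, forces in N, time in s.
With the tool pointing down it reaches from about 0.425 to 0.925 m from the base axis. Payload 6.8 kg.
Tool frame: the origin (TCP) lies midway between the tips of the shut fingers; the grasp point (between the pads) lies 19 mm behind it; x points along the fingers, y is the direction in which the jaws open and shut, and the axes are right-handed (so a half turn about x gives the same grasp; the last joint's range is limited). The gripper opens to 85 mm and grips with 20 to 120 N. Pads are 22 mm wide; open, the fingers measure 114 mm over their backs; the gripper's body (76 mm by 85 mm) begins 54 mm behind the grasp point. The pads swing forward as they close: fully open they stand 13 mm farther back than shut.
Start: joints at [-1.284, 0.477, 0.022, 1.555, -0.011, 1.109, -0.083], TCP at [0.26, 0.623, 0.231] pointing down, gripper open.
Joint ranges: [-2.96, 2.96], [-0.34, 2.1], [-1.41, 1.46], [0.24, 2.44], [-1.37, 4.51], [0.17, 1.92], [-2.96, 2.96]. Speed limits (rad/s): [2.39, 2.39, 3.14, 3.14, 3.14, 3.14, 3.14].

## Interface

Orientations are given as a rotation vector (axis times angle).
In Python, from cell import movep, line_to, move_joints, gripper_to, dwell, solve_ik, get_obs, read_camera, camera_model, Unreachable, finish_job gives the robot as it stands. Calls block until the motion is done:
- movep(position, orientation): joint-space move of the TCP to a pose.
- line_to(position, rot=None, feed=0.15, until_force=None): straight line of the TCP; rot=None keeps the orientation; feed is the mean speed in m/s. With until_force (N) it stops when the force on the tool has changed by that much, and returns True; else False.
- move_joints(angles): joint-space move.
- gripper_to(opening, f_grip=None): finger opening in m; f_grip is the grip in N (None keeps the last); returns when the fingers have stopped.
- dwell(seconds).
- solve_ik(position, orientation): joint angles nearest the present ones, or None.
- get_obs(): the state.
- read_camera(name): name is "scene" or "top"; returns the picture (384x512x3 uint8, red, green, blue); there is no depth.
- camera_model(name): a dict with "fx", "fy", "cx", "cy" (pixels), "R" (3x3) and "t" (3): a world point X has camera coordinates R X + t. Camera axes: x right, y down, z forward; pixel columns grow to the right and rows downward; lengths in m; the calibration is good to about 2 mm. A picture is of the moment at which its call begins. camera_model takes no time and is no camera call.
A pose or a line that the arm cannot do raises Unreachable and nothing moves.
- finish_job(): hands the job in, once; it reports no verdict.
The state is a dict: "t": time; "q": joint angles; "joint_velocities": joint speeds; "joint_efforts": joint torques, N m; "position": TCP position; "orientation": TCP orientation; "wrist_force": force on the tool from outside, world axes, zero at the start; "moment": the same for the moment, N m; "grip_width": finger opening in m.
Only numpy, scipy, OpenCV 4.12 (cv2) and the standard library are available. Lean on these libraries where they do the work, as an engineer would, in place of code of your own. Each camera call takes 0.05 s, during which the arm holds its last target. There are 200 camera calls.

## Working session

There is one attempt and no reset: what is moved stays moved. The work goes in short steps, each a Python script; the robot and the scene stay as the last script left them, time stands still between calls to the robot, and variables do not carry over. Pictures are saved under pics/ and viewed, about 8 in all and at most 12, crops included, and the job is handed in when it is done.

```bash
ls; mkdir -p pics
python3 - <<'E'
from cell import *
import cv2,numpy as np
for n in("scene","top"):
    im=read_camera(n); cv2.imwrite(f"pics/{n}0.png",cv2.resize(im[:,:,::-1],None,fx=1.5,fy=1.5,interpolation=cv2.INTER_CUBIC))
    m=camera_model(n); print(n,m['fx'],m['cx'],m['cy'],'pos',-np.array(m['R']).T@m['t'],np.round(m['R'],3).tolist())
o=get_obs();print(o)
E
```

```text
pics
scene 420.9559807043528 257.76152238010957 188.60481703550698 pos [ 0.1832591  -0.70926461  0.93539234] [[0.812, -0.583, -0.013], [-0.465, -0.634, -0.618], [0.352, 0.508, -0.786]]
top 421.1509044157484 257.6015697079049 188.81987489200654 pos [ 0.35990047 -0.19547943  1.39090389] [[0.012, -1.0, 0.008], [-0.989, -0.013, -0.146], [0.146, -0.006, -0.989]]
{'t': 0.1, 'q': array([-1.28408837,  0.4776741 ,  0.02233299,  1.5563206 , -0.01145807,
        1.10932355, -0.08315547]), 'joint_velocities': array([-0.00071929, -0.00274684,  0.00079074, -0.00190921, -0.00020063,
        0.0003662 , -0.0004243 ]), 'joint_efforts': array([ 5.12796934e-03, -5.97757423e+01,  1.61397278e+00, -2.81952327e+01,
        1.28256460e-02,  5.01790841e-03, -4.08363348e-06]), 'position': array([0.25943978, 0.62258394, 0.23046534]), 'orientation': array([ 0.30847551,  1.54868295, -0.31098451]), 'wrist_force': array([0.82001813, 0.20872794, 0.97312398]), 'moment': array([ 0.02543804, -0.00315452, -0.02915661]), 'grip_width': 0.08524355549904769}
```

View pics/scene0.png

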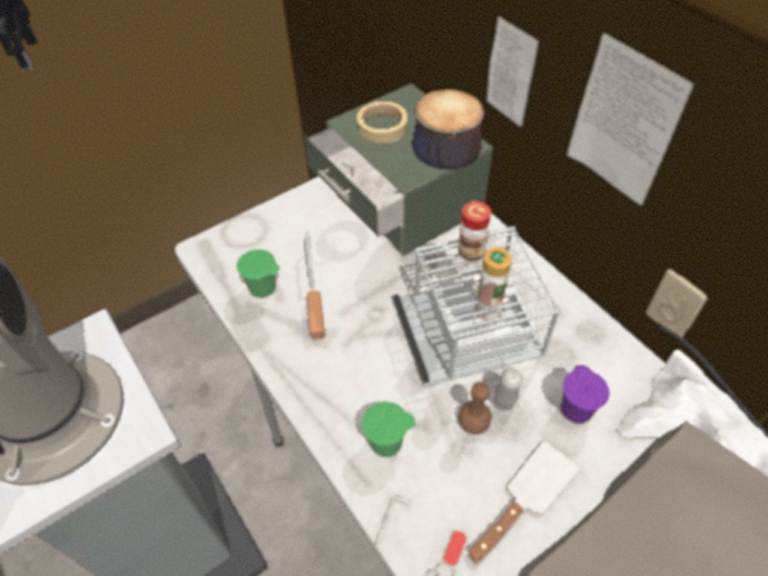

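View pics/top0.png

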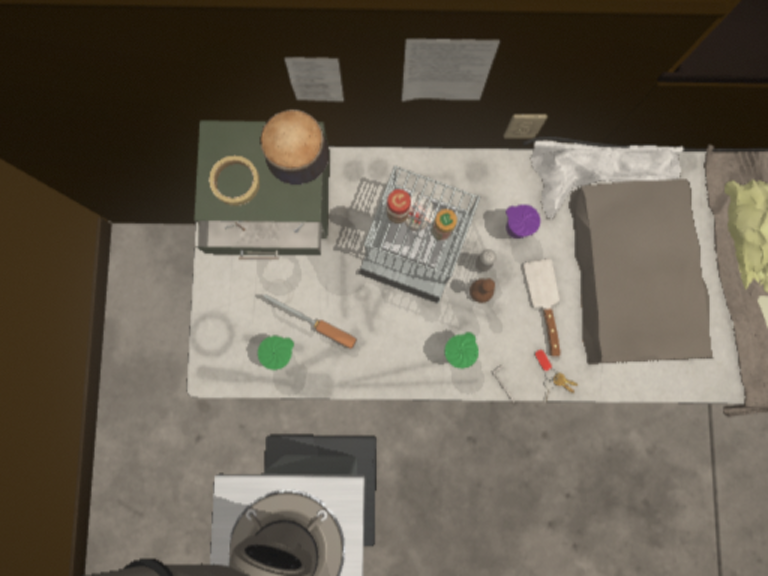

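Pictures 1–2. The hook is the one with the orange handle: scene (316,313), top (335,333), rod tip at top (260,297). Things that could be taken for it are the wire bit at top (503,380), the red-handled tool (545,362) and the spatula (550,320). The rack's lip runs top (362,272)–(438,297). The green pots (275,352) and (461,350) and the purple pot (522,220) are decoys. Next, close crops.

```bash
cat > h.py <<'E'
from cell import *
import cv2,numpy as np
M={n:camera_model(n) for n in("scene","top")}
def pix2w(n,u,v,z):
    m=M[n];R=np.array(m['R']);c=-R.T@m['t'];d=R.T@[(u-m['cx'])/m['fx'],(v-m['cy'])/m['fy'],1]
    return c+d*(z-c[2])/d[2]
def w2pix(n,X):
    m=M[n];c=np.array(m['R'])@X+m['t'];return np.array([m['fx']*c[0]/c[2]+m['cx'],m['fy']*c[1]/c[2]+m['cy']])
E
python3 - <<'E'
from h import *
t=read_camera("top");s=read_camera("scene");np.savez("im.npz",t=t,s=s)
def crop(im,u0,v0,w,h,k): return cv2.resize(im[v0:v0+h,u0:u0+w,::-1],None,fx=k,fy=k,interpolation=cv2.INTER_CUBIC)
a=crop(t,230,105,100,100,6); cv2.imwrite("pics/rt.png",a)
b=crop(s,255,130,130,130,4.6); cv2.imwrite("pics/rs.png",b)
c=crop(t,160,185,90,55,8); cv2.imwrite("pics/hk.png",c)
for n,im in(("top",t),("scene",s)):
    hsv=cv2.cvtColor(im,cv2.COLOR_RGB2HSV)
    m=cv2.inRange(hsv,(4,110,90),(20,255,255))
    k,l,st,ce=cv2.connectedComponentsWithStats(m)
    for i in range(1,k):
        if st[i,4]>40: 
            r=cv2.minAreaRect(np.argwhere(l==i)[:,::-1].astype(np.float32)); print(n,st[i].tolist(),ce[i].round(1),r)
E
```

```text
top [174, 74, 40, 38, 879] [194.3  93. ] ((193.5, 92.5), (37.0, 39.0), 90.0)
top [259, 126, 15, 17, 169] [265.6 133.3] ((265.70001220703125, 134.10000610351562), (14.758047103881836, 14.758047103881836), 26.56505012512207)
top [290, 140, 14, 15, 106] [296.8 147.1] ((296.5, 147.0), (14.0, 13.0), 90.0)
top [364, 207, 9, 30, 129] [368. 222.] ((368.0780029296875, 221.48753356933594), (29.899702072143555, 4.739715099334717), 80.90972137451172)
top [210, 214, 27, 18, 191] [223.3 222.3] ((222.84909057617188, 221.9717254638672), (28.26441764831543, 7.090385913848877), 29.05460548400879)
top [370, 249, 12, 12, 49] [374.4 254.1] ((376.70001220703125, 254.6000213623047), (12.521980285644531, 6.7082037925720215), 26.56505012512207)
scene [0, 0, 205, 222, 33045] [90.1 92.5] ((102.0, 110.5), (221.0, 204.0), 90.0)
scene [293, 77, 16, 9, 81] [299.4  81.8] ((300.5, 81.0), (8.0, 15.0), 90.0)
scene [308, 134, 21, 13, 173] [317.6 139.7] ((318.0, 140.0), (20.0, 12.0), 0.0)
scene [323, 165, 18, 19, 192] [331.  175.3] ((331.5, 174.0), (18.0, 17.0), 90.0)
scene [206, 194, 9, 29, 193] [209.8 208.3] ((209.85279846191406, 207.93910217285156), (27.928844451904297, 7.26719856262207), 85.91438293457031)
scene [316, 257, 9, 9, 47] [319.4 260.8] ((320.0, 261.0), (8.0, 8.0), 90.0)
scene [334, 343, 11, 10, 51] [338.  346.9] ((338.5000305175781, 346.0000305175781), (4.949747085571289, 12.020814895629883), 45.0)
scene [322, 352, 12, 12, 62] [327.7 358. ] ((327.75, 357.75), (6.363960266113281, 9.899494171142578), 45.0)
scene [314, 363, 10, 10, 47] [318.2 367.6] ((318.25, 367.75), (7.071067810058594, 7.77817440032959), 45.0)
```

View pics/rt.png

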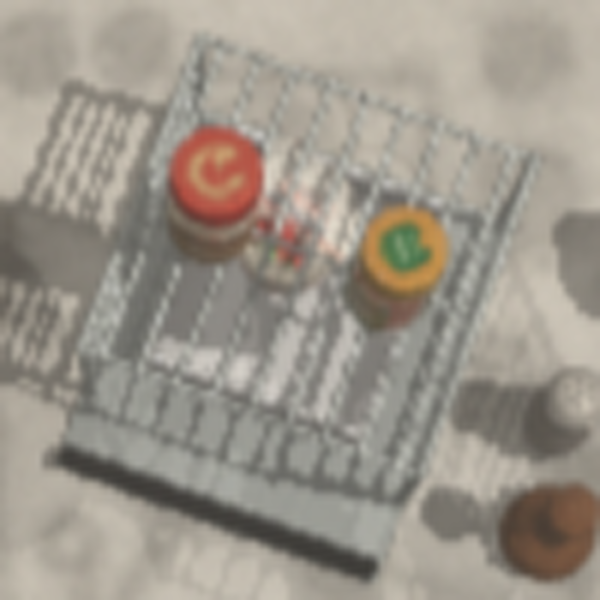

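View pics/rs.png

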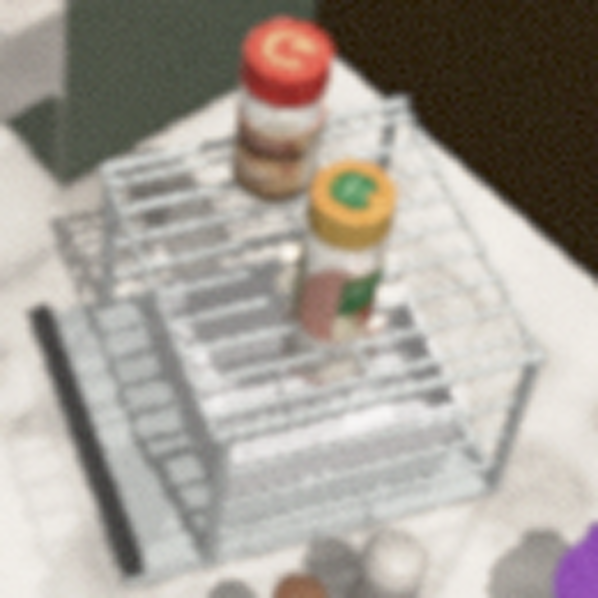

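View pics/hk.png

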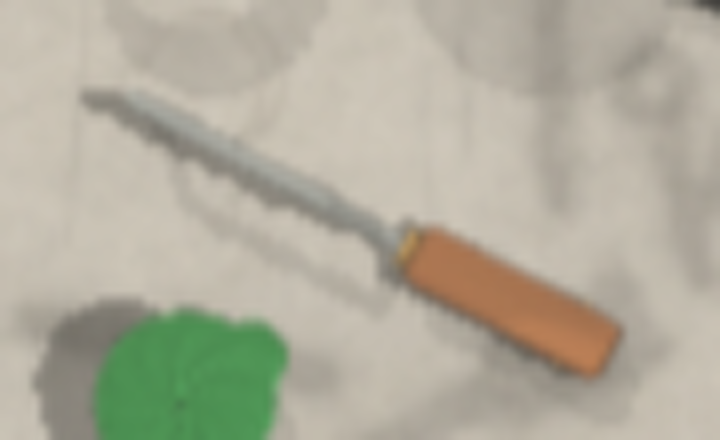

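Pictures 3–5. rt: the lip runs from crop (50,455) to (375,575), and the pan's grey interior lies under the shelf wires with its front rim near (150,350)–(375,435). rs: same rack from the side, with the pan's right wall bright. hk: confirms the cranked steel hook with a wooden handle at crop (510,300) and tip at (90,97). Now I'll fit box models in both views.

```bash
cat >> h.py <<'E'
from scipy.optimize import minimize
def box(p,x0,x1,y0,y1,z0,z1):
    c,s=np.cos(p[2]),np.sin(p[2])
    return np.array([[p[0]+c*x-s*y,p[1]+s*x+c*y,z] for z in(z0,z1) for x,y in((x0,y0),(x1,y0),(x1,y1),(x0,y1))])
def boxfit(masks,p0,dims):
    def cost(p):
        e=0
        for n,(mk,(u0,v0,w,h)) in masks.items():
            P=np.array([w2pix(n,X) for X in box(p,*dims)])-[u0,v0]
            H=cv2.convexHull(((P+.5)*4*16).astype(np.int32)); r=np.zeros((h*4,w*4),np.uint8)
            cv2.fillConvexPoly(r,H,255,shift=4)
            r=cv2.resize(r,(w,h),interpolation=cv2.INTER_AREA)/255.
            e+=np.abs(cv2.GaussianBlur(r,(0,0),1)-cv2.GaussianBlur(mk[v0:v0+h,u0:u0+w]/255.,(0,0),1)).sum()
        return e
    p0=np.array(p0);S=np.vstack([p0,p0+np.diag([.01,.01,.08])])
    r=minimize(cost,p0,method='Nelder-Mead',options=dict(initial_simplex=S,xatol=1e-4,fatol=1e-2,maxiter=300));return r.x,r.fun
E
cat > fit.py <<'E'
from h import *
d=np.load("im.npz");I={'top':d['t'],'scene':d['s']}
hs={n:cv2.cvtColor(I[n],cv2.COLOR_RGB2HSV) for n in I}
roiH={'top':(200,205,45,35),'scene':(198,187,25,45)}
roiL={'top':(235,175,62,30),'scene':(257,190,32,70)}
mk=lambda f,roi:{n:(f(n),roi[n]) for n in I}
H=lambda n:cv2.inRange(hs[n],(3,90,70),(22,255,255)); L=lambda n:cv2.inRange(hs[n],(0,0,0),(180,255,88))
w=pix2w('top',223,222,.02);a=pix2w('top',220,221,.02)
for sub in (['top'],['scene'],['top','scene']):
    h=boxfit({n:(H(n),roiH[n]) for n in sub},[w[0],w[1],1.1],(-.045,.045,-.013,.013,0,.028))
    r=boxfit({n:(L(n),roiL[n]) for n in sub},[.565,-.234,-.31],(-.012,0,-.093,.093,.006,.02))
    print(sub,'handle',h,'rack',r)
np.savez("fit.npz",h=h[0],r=r[0])
R=r[0]
# overlay pan hypotheses
k=6
def draw(n,roi,pan,name,k):
    u0,v0,w,h=roi;im=cv2.resize(I[n][v0:v0+h,u0:u0+w,::-1],None,fx=k,fy=k,interpolation=cv2.INTER_CUBIC)
    def poly(B,col):
        P=np.array([w2pix(n,X) for X in B]);P=(((P+.5-[u0,v0])*k)*16).astype(np.int32)
        for q in(P[:4],P[4:]): cv2.polylines(im,[q],True,col,1,cv2.LINE_AA,4)
        return P
    poly(box(R,-.012,0,-.093,.093,.006,.02),(0,0,255));poly(box(R,.03,.21,-.089,.089,.006,.131),(0,255,255))
    poly(box(pan,-.07,.07,-.065,.065,.006,.046),(255,0,0))
    return im
c,s=np.cos(R[2]),np.sin(R[2])
import sys
px,py,pa=map(float,sys.argv[1:4])
pan=[R[0]+c*px-s*py,R[1]+s*px+c*py,R[2]+pa]
A=draw('top',(240,110,85,95),pan,'',6);B=draw('scene',(260,145,118,120),pan,'',5)
A=cv2.resize(A,None,fx=390/A.shape[1],fy=390/A.shape[1]);B=cv2.resize(B,None,fx=400/B.shape[1],fy=400/B.shape[1])
O=np.zeros((max(A.shape[0],B.shape[0]),800,3),np.uint8);O[:A.shape[0],:390]=A;O[:B.shape[0],400:]=B
cv2.imwrite("pics/"+sys.argv[4],O)
E
python3 fit.py 0.123 0 0 ov1.png
```

```text
['top'] handle (array([ 0.45159493, -0.09248858,  1.10106005]), np.float64(29.482415530934414)) rack (array([ 0.56638282, -0.22978162, -0.3522947 ]), np.float64(78.3469706414647))
['scene'] handle (array([ 0.45343558, -0.08880517,  1.14994944]), np.float64(82.86282866728317)) rack (array([ 0.56898867, -0.22723298, -0.38480885]), np.float64(175.94983418959902))
['top', 'scene'] handle (array([ 0.45168447, -0.09221691,  1.14307083]), np.float64(116.77692180538138)) rack (array([ 0.56617734, -0.22906201, -0.35437162]), np.float64(263.9994461488923))
```

View pics/ov1.png

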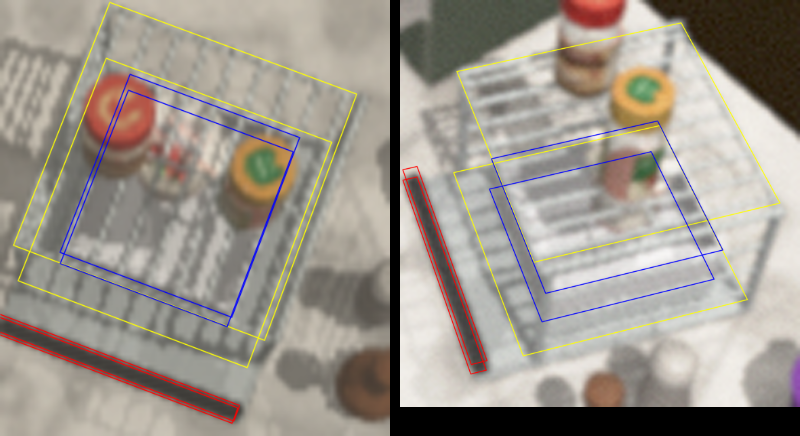

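Picture 6: the rack wireframe matches the lip and shelf (yaw −0.354), and the first pan guess (blue) is close. One sharper look at the pan alone.

Run:
```python
from h import *
d=np.load("im.npz");R=np.load("fit.npz")['r']
c,s=np.cos(R[2]),np.sin(R[2])
# rectify to rack frame at z=.046 (rim): x 0.03..0.21 , y -.09..0.09 ; 2.2px/mm
out=[]
for n,k in(('top','t'),('scene','s')):
    q=[(.03,.09),(.03,-.09),(.21,-.09),(.21,.09)]
    src=np.float32([w2pix(n,[R[0]+c*x-s*y,R[1]+s*x+c*y,.046]) for x,y in q])
    dst=np.float32([((.09-y)*2200,(.21-x)*2200) for x,y in q])
    im=cv2.warpPerspective(d[k],cv2.getPerspectiveTransform(src,dst),(396,396),flags=cv2.INTER_CUBIC)[:,:,::-1]
    im=np.clip((im.astype(float)-60)*1.5,0,255).astype(np.uint8)
    for g in range(0,19,2):
        cv2.line(im,(0,g*22),(6,g*22),(0,0,255),2);cv2.line(im,(g*22,390),(g*22,396),(0,0,255),2)
    out.append(im)
cv2.imwrite("pics/rect.png",np.hstack(out))
```

```text
(no output)
```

View pics/rect.png

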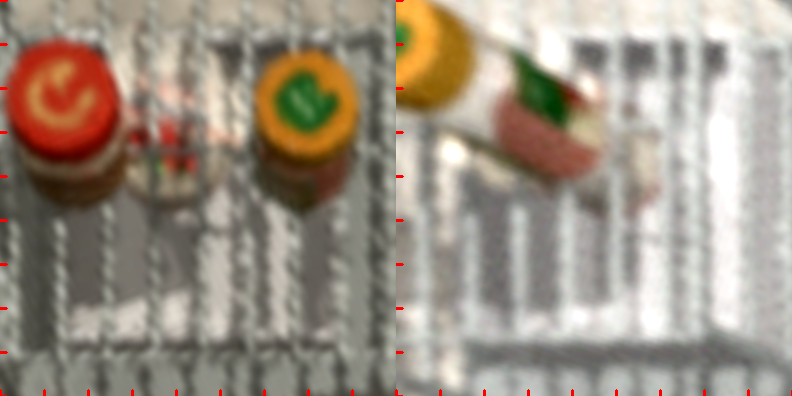

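Picture 7 (rectified at rim height): the front rim lies at v≈345, so x_rack≈0.053. The sides are at u≈55 and 337, so y≈0.065 and −0.063. The pan is nearly straight and the pot is in its rear half. Now I plan the IK and grasp the hook.

```bash
cat >> h.py <<'E'
from scipy.spatial.transform import Rotation as Ro
f=np.load("fit.npz");RK=f['r']
G=.012
def ori(yaw,sg):
    c,s=np.cos(yaw),np.sin(yaw);X=np.array([0,0,-1.]);Y=sg*np.array([-s,c,0]);return Ro.from_matrix(np.array([X,Y,np.cross(X,Y)]).T).as_rotvec()
def rk(x,y,z=0):
    c,s=np.cos(RK[2]),np.sin(RK[2]);return np.array([RK[0]+c*x-s*y,RK[1]+s*x+c*y,z])
E
python3 - <<'E'
from h import *
for u,v,z in((171.2,197.1,.005),(175,196.7,.05)):
    t=pix2w('top',u,v,z)[:2]-[.4517,-.0922];print('dist',np.hypot(*t),'yaw',np.arctan2(t[1],t[0]))
for sg in(1,-1):
    for nm,p,y in(('grasp',[.4517+.005,-.0922+.011,.006],1.12),('hi',[.4567,-.0812,.2],1.12),('entry',rk(.075-.158,-.003,.12),RK[2]),('in',rk(.075-.158,-.003,.03),RK[2]),('out',rk(.0-.158,-.003,.03),RK[2]),('back',rk(-.06-.158,-.003,.06),RK[2])):
        q=solve_ik(p,ori(y,sg));print(sg,nm,np.round(p,3),None if q is None else np.round(q,2))
E
```

```text
dist 0.1917768211994528 yaw 1.1330677830505933
dist 0.17098015329274024 yaw 1.1028623824856734
1 grasp [ 0.457 -0.081  0.006] [ 0.03  0.5   0.02  2.21 -0.02  0.43  2.75]
1 hi [ 0.457 -0.081  0.2  ] [-0.39  0.17  0.48  2.1  -0.1   0.89  2.84]
1 entry [ 0.487 -0.203  0.12 ] [-0.24  0.45  0.65  2.04 -0.38  0.78  1.86]
1 in [ 0.487 -0.203  0.03 ] [-0.04  0.56  0.41  2.07 -0.4   0.58  1.86]
1 out [ 0.417 -0.177  0.03 ] [-0.06  0.47  0.4   2.24 -0.39  0.49  1.86]
1 back [ 0.361 -0.156  0.06 ] [-0.16  0.34  0.48  2.37 -0.33  0.5   1.81]
-1 grasp [ 0.457 -0.081  0.006] [-0.32  0.55  0.44  2.23 -0.53  0.46  0.1 ]
-1 hi [ 0.457 -0.081  0.2  ] [-0.7   0.21  0.86  2.12 -0.2   0.9  -0.18]
-1 entry [ 0.487 -0.203  0.12 ] [-0.34  0.49  0.79  2.05 -0.48  0.8  -1.18]
-1 in [ 0.487 -0.203  0.03 ] [-0.27  0.65  0.72  2.09 -0.71  0.66 -0.99]
-1 out [ 0.417 -0.177  0.03 ] [-0.25  0.53  0.64  2.25 -0.64  0.54 -1.04]
-1 back [ 0.361 -0.156  0.06 ] [-0.27  0.37  0.62  2.37 -0.44  0.51 -1.22]
```

Run:
```python
from h import *
y=1.11;p=np.array([.4517+G*np.cos(y),-.0922+G*np.sin(y)])
gripper_to(.07,30)
movep([*p,.16],ori(y,-1));line_to([*p,.04]);
t=read_camera("top");cv2.imwrite("pics/g1.png",cv2.resize(t[180:245,160:260,::-1],None,fx=6,fy=6,interpolation=cv2.INTER_CUBIC))
line_to([*p,.006],feed=.06,until_force=8)
gripper_to(.02,60);dwell(.2)
o=get_obs();print(o['t'],o['position'],o['grip_width'],o['wrist_force'],o['moment'])
line_to([*p,.10],feed=.1);dwell(.2);o=get_obs();print(o['t'],o['position'],o['grip_width'],o['wrist_force'],o['moment'])
t=read_camera("scene");u=t[140:250,150:290,::-1];cv2.imwrite("pics/g2.png",cv2.resize(u,None,fx=5,fy=5,interpolation=cv2.INTER_CUBIC))
```

```text
5.5 [ 0.45741661 -0.08145317  0.00646523] 0.024547948249311804 [-0.39129077  0.72704001  4.85641071] [ 0.06421947  0.22220437 -0.02867081]
6.7917 [ 0.45667911 -0.08152544  0.09956753] 0.024823599510995848 [ 0.15731434 -0.2336792  -1.60161908] [0.00390882 0.02594159 0.04233528]
```

View pics/g2.png

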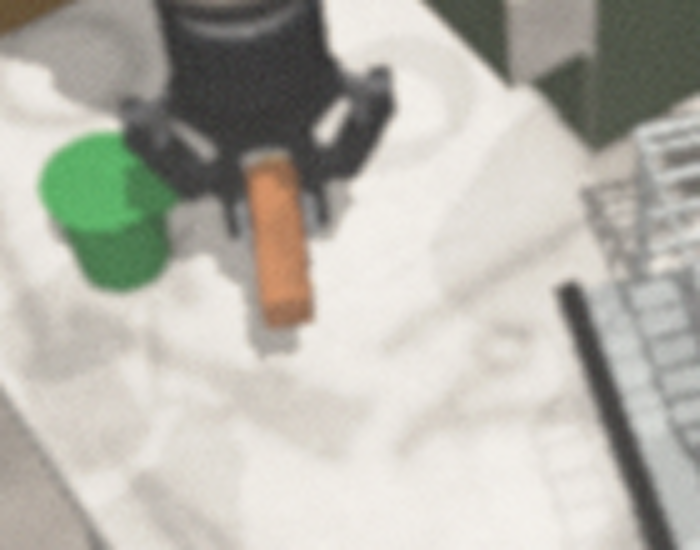

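Picture 8: the handle is held squarely between the fingers, lifted, well clear of the green pot. Next, swing round, go in under the shelf at rim-clearing height, and look.

Run:
```python
from h import *
o=ori(RK[2],-1)
P=lambda tx,ty,tz: rk(tx-.158,ty,tz+.001)
line_to(P(-.035,-.003,.10),rot=o,feed=.12)
line_to(P(-.035,-.003,.06),feed=.12)
a=get_obs();print(a['t'],a['position'],a['wrist_force'])
print(line_to(P(.075,-.003,.06),feed=.06,until_force=4))
dwell(.3);a=get_obs();print(a['t'],a['position'],P(.075,-.003,.06),a['wrist_force'],a['moment'])
out=[]
for n in('top','scene'):
    im=read_camera(n)
    u0,v0,w,h=((235,120,90,100) if n=='top' else (240,145,125,125)); k=390/w
    J=cv2.resize(im[v0:v0+h,u0:u0+w,::-1],None,fx=k,fy=k,interpolation=cv2.INTER_CUBIC)
    pan=[*rk(.123,-.001)[:2],RK[2]]
    q=((np.array([w2pix(n,X) for X in box(pan,-.07,.07,-.065,.065,.006,.046)[4:]])+.5-[u0,v0])*k).astype(np.int32)
    cv2.polylines(J,[q],True,(255,0,0),1,cv2.LINE_AA)
    t=((w2pix(n,rk(.075,-.003,.06))+.5-[u0,v0])*k).astype(int);cv2.circle(J,tuple(map(int,t)),4,(0,0,255),1)
    t=((w2pix(n,rk(.075,-.003,.104))+.5-[u0,v0])*k).astype(int);cv2.circle(J,tuple(map(int,t)),4,(0,255,0),1)
    C=np.zeros((440,400,3),np.uint8);C[:J.shape[0],:J.shape[1]]=J[:440];out.append(C)
cv2.imwrite("pics/in1.png",np.hstack(out))
```

```text
8.9417 [ 0.3841011  -0.16506157  0.0611797 ] [ 0.09491592  0.22199748 -0.88024747]
False
11.225 [ 0.48725238 -0.20304577  0.0610108 ] [ 0.48729356 -0.20307451  0.061     ] [-0.53149108  0.48373426 -1.36274619] [ 0.03906354 -0.02205009  0.00698054]
```

View pics/in1.png

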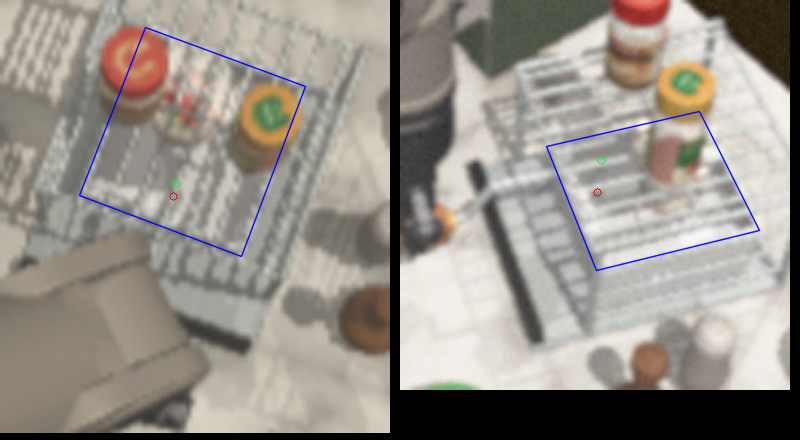

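Picture 9: the rod enters level under the shelf at scene (490,185)→(560,175), heading for the predicted end, just behind the pan's front rim. Descend with a force guard, then pull gently.

Run:
```python
from h import *
P=lambda tx,ty,tz: rk(tx-.158,ty,tz+.001)
ux=rk(1,0)-rk(0,0)
def F(n=4):
    a=[]
    for _ in range(n): a.append(get_obs()['wrist_force']);dwell(.02)
    return np.mean(a,0)
f0=F();print(f0)
hit=line_to(P(.075,-.003,.023),feed=.04,until_force=3);dwell(.2)
print(hit,get_obs()['position']-P(.075,-.003,.023),F()-f0)
if hit: raise SystemExit
f0=F();np.save("f0.npy",f0)
for x in np.arange(.072,.047,-.003):
    h=line_to(P(x,-.003,.023),feed=.03,until_force=8);f=F(3)-f0
    print(round(x,3),h,'pull',round(f@ux,2),'side',round(f@(rk(0,1)-rk(0,0)),2),'z',round(f[2],2))
    if f@ux>1.2: break
print(get_obs()['t'])
```

```text
[ 0.06979804 -0.24254855 -1.07872262]
False [ 1.66843021e-04 -1.04758691e-05  1.99366798e-04] [-0.12104935  0.5321019  -0.46597711]
0.072 False pull -0.08 side -0.62 z -0.04
0.069 False pull 0.13 side 0.21 z -0.22
0.066 False pull 0.09 side -0.16 z 0.22
0.063 False pull 2.02 side -0.2 z -0.42
14.0
```

Run:
```python
from h import *
P=lambda tx,ty,tz: rk(tx-.158,ty,tz+.001)
ux=rk(1,0)-rk(0,0);uy=rk(0,1)-rk(0,0);f0=np.load("f0.npy")
def F(n=4):
    a=[]
    for _ in range(n): a.append(get_obs()['wrist_force']);dwell(.02)
    return np.mean(a,0)
x=.063
while x>.018:
    x-=.005;h=line_to(P(x,-.003,.023),feed=.025,until_force=9);f=F(3)-f0
    print(round(x,3),h,'pull',round(f@ux,2),'side',round(f@uy,2),'z',round(f[2],2),'mz',get_obs()['moment'].round(2))
    if h or f@ux>7: break
print(get_obs()['t'])
out=[]
for n in('top','scene'):
    im=read_camera(n)
    u0,v0,w,h=((235,120,90,100) if n=='top' else (240,145,125,125)); k=390/w
    J=cv2.resize(im[v0:v0+h,u0:u0+w,::-1],None,fx=k,fy=k,interpolation=cv2.INTER_CUBIC)
    C=np.zeros((440,400,3),np.uint8);C[:J.shape[0],:J.shape[1]]=J[:440];out.append(C)
cv2.imwrite("pics/dr1.png",np.hstack(out))
```

```text
0.058 False pull 1.17 side -0.26 z 0.2 mz [-0.1  -0.21 -0.04]
0.053 False pull 1.43 side -0.16 z 0.08 mz [-0.05 -0.24  0.  ]
0.048 False pull 0.4 side -0.21 z 0.31 mz [-0.06 -0.13  0.01]
0.043 False pull 1.03 side -0.87 z 0.1 mz [-0.06 -0.15  0.04]
0.038 False pull 0.26 side 0.37 z -0.22 mz [-0.06 -0.09  0.05]
0.033 False pull 0.77 side -0.12 z -0.08 mz [-0.11 -0.12  0.02]
0.028 False pull 0.48 side -0.24 z -0.28 mz [-0.04 -0.09 -0.03]
0.023 False pull 0.97 side -0.13 z -0.04 mz [-0.05 -0.07  0.04]
0.018 False pull 0.62 side -0.54 z 0.04 mz [-0.11 -0.09 -0.03]
0.013 False pull 1.56 side -0.64 z -0.36 mz [-0.09 -0.25 -0.07]
18.0
```

View pics/dr1.png

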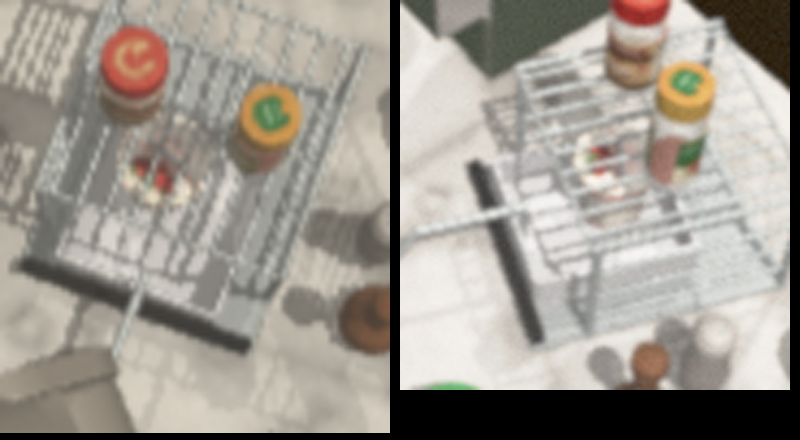

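Picture 10: the pan followed with the pot aboard and is almost at the lip, slightly skewed (left corner top (65,240), right corner (225,300)). Now small steps up to 10 N, servoed.

Run:
```python
from h import *
P=lambda tx,ty,tz: rk(tx-.158,ty,tz+.001)
ux=rk(1,0)-rk(0,0);uy=rk(0,1)-rk(0,0);f0=np.load("f0.npy")
def F(n=6):
    a=[]
    for _ in range(n): a.append(get_obs()['wrist_force']);dwell(.015)
    return np.mean(a,0)
x=.013;held=0;log=[]
while x>-.012 and get_obs()['t']<45:
    f=F(8)-f0;p=f@ux;o=get_obs();log.append((round(o['t'],2),round(x,4),round(p,2),round(f@uy,2)))
    if 9<p<11: held+=1
    else: held=0
    if held>=16: break
    if p>=9 and p<=11: continue
    dx=-.001 if p<5 else float(np.clip((p-10)*.0003,-.0006,.0010))
    x+=dx;line_to(P(x,-.003,.023),feed=.01,until_force=6)
np.save("x.npy",x)
for l in log: print(*l)
print(held,get_obs()['position']-P(x,-.003,.023),get_obs()['moment'])
im=read_camera('top');cv2.imwrite("pics/held.png",cv2.resize(im[150:215,235:310,::-1],None,fx=8,fy=8,interpolation=cv2.INTER_CUBIC))
```

```text
18.23 0.013 1.6 -0.09
18.62 0.012 4.79 -0.22
19.0 0.011 4.91 -0.1
19.38 0.01 7.46 -0.18
19.77 0.0094 8.68 -0.41
20.15 0.009 9.64 -0.26
20.28 0.009 9.69 -0.02
20.42 0.009 9.89 -0.07
20.55 0.009 9.86 -0.46
20.68 0.009 9.72 -0.3
20.82 0.009 9.92 -0.34
20.95 0.009 9.71 -0.09
21.08 0.009 9.76 -0.25
21.22 0.009 9.74 -0.43
21.35 0.009 9.53 -0.0
21.48 0.009 9.85 -0.21
21.62 0.009 9.82 0.08
21.75 0.009 9.94 -0.11
21.88 0.009 9.69 -0.1
22.02 0.009 9.63 -0.31
22.15 0.009 9.58 -0.07
16 [ 0.00239933 -0.00086102  0.00051958] [-0.51575789 -1.52170098  0.05295053]
```

View pics/held.png

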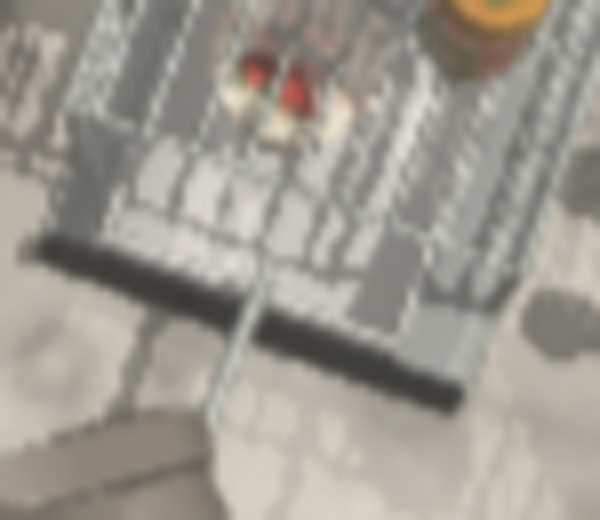

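Picture 11: the pan front is parallel to the lip (left gap 18 px, right gap 17 px in the 8× crop) with the pot aboard. The pull held at 9.5–9.9 N for 2 s. Now unhook and put the hook back in its original open spot.

Run:
```python
from h import *
P=lambda tx,ty,tz: rk(tx-.158,ty,tz+.001)
ux=rk(1,0)-rk(0,0);f0=np.load("f0.npy")
line_to(P(.014,-.003,.023),feed=.01);line_to(P(.024,-.003,.023),feed=.02);dwell(.2)
print('released',(get_obs()['wrist_force']-f0)@ux)
print(line_to(P(.024,-.003,.065),feed=.04,until_force=4))
line_to(P(-.035,-.003,.065),feed=.06);line_to(P(-.035,-.003,.10),feed=.1)
y=1.11;p=np.array([.4517+G*np.cos(y),-.0922+G*np.sin(y)])
line_to([*p,.10],rot=ori(y,-1),feed=.1)
line_to([*p,.02],feed=.08);print('down',line_to([*p,.0065],feed=.02,until_force=4),get_obs()['position'])
gripper_to(.06,60);dwell(.2);line_to([*p,.16],feed=.08);dwell(.3)
movep([.40,.15,.25],ori(y,-1));print(get_obs()['t'])
out=[]
for n,(u0,v0,w,h) in(('top',(165,120,150,130)),('scene',(190,145,175,125))):
    im=read_camera(n);k=400/w
    J=cv2.resize(im[v0:v0+h,u0:u0+w,::-1],(400,int(h*k)),interpolation=cv2.INTER_CUBIC)
    C=np.zeros((350,400,3),np.uint8);C[:min(350,J.shape[0])]=J[:350];out.append(C)
    if n=='top': np.save("fin.npy",im)
cv2.imwrite("pics/fin.png",np.hstack(out))
```

```text
released 0.4887040607061077
False
down True [ 0.45680936 -0.08142636  0.00646297]
33.975
```

View pics/fin.png

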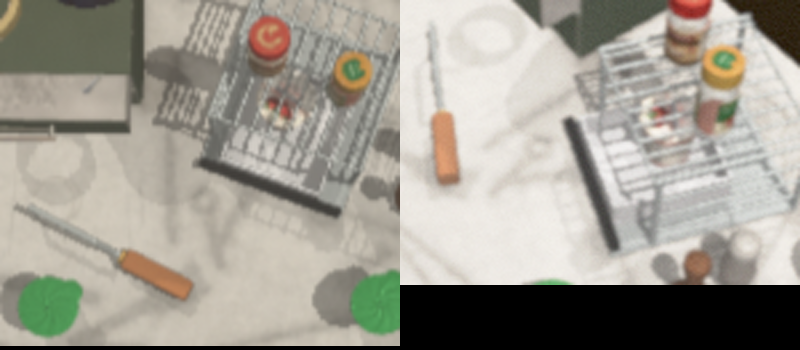

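Picture 12: the hook stands flat on its handle at top (155,273), clear of everything. The pan is still against the lip with the pot upright, and the jars, shaker and tamper have not moved.

```bash
python3 -c "
from cell import *
finish_job()"
```

```text
the job is handed in; nothing more can be done
```

The job is handed in at about 34 s on the robot's clock. No verdict was reported, so the result rests on my own checks.

**What I did:** I gripped the hook by its handle and took it in under the shelf. The tip went down behind the pan's front wall without touching anything. I dragged the pan to the lip in small force-guarded steps and held the pull there. After easing the pull off and lifting clear, I stood the hook back on its original spot on the open table.

**Last checks:**
- **Pull:** the wrist force read 9.5–9.9 N for about 2 s. No averaged reading I logged went above that.
- **Square to the lip:** the front gap was 18 px on the left and 17 px on the right in the 8× crop, so the pan is parallel to the lip.
- **Against the lip:** the pull rose by about 2.5 N per millimetre once it was home, as expected against the hard lip.
- **Unhooking:** the residual pull was about 0.5 N, within the noise, and the lift met no resistance.
- **Final picture:** the pan is at the lip with the pot upright. The hook stands flat on its handle, and the jars, shaker and tamper have not moved.

**Least certain:** how closely the pan's front sits to the lip. A rough reading from the picture put the rim about 2.6 mm further back than I calculated for full contact, which is near the image resolution. The force reading agreed with full contact, so I relied on that.

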